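Peel a clean tray off the stuck stack and hold it by the centrifuge

TASK

The spun tubes are about to be unloaded from the open small centrifuge and need a clean tray. The nested trays cling together, so take the top one by the fin on its corner tab and lift that corner first, peeling it loose while the opposite corner is still down in the nest; the next tray and the weighted base with the rest of the stack stay as they are. Then hold the tray out level and right way up, in the air close beside or in front of the centrifuge's bowl but not over its rotor, a little higher than the bowl's rim and touching nothing else, and finish while still holding it there; leave everything else where it stands.

Things in the scene. Friction and masses are not known exactly. Their poses are not given: they have to be found in the camera images.
- tray_top: Top tray of the stack: stiff pale blue formed plastic, 150 (x) by 110 (y) mm, 26 mm deep, 40 g, mouth up, with a 5 mm wide turned-down rim, sloping walls, rounded corners and four small stacking lugs (12 by 3 by 5.5 mm) on the rim. Origin: centre of the underside of its floor; z up out of its mouth. It is nested in tray_next, 8 mm higher, rim on rim.
- grip_fin (a point): Middle of the top edge of the upright fin on tray_top's corner tab, the place to pinch; at (-70, -51, 46) mm in its frame. The fin is 10 mm thick, 22 mm long, stands 20 mm above the rim and runs along the tray's diagonal from (-x, -y) to (+x, +y): fingers close across that diagonal. The trays below have fins at the same corner, each hollow over the next.
- top_lug_corner (a point): Top of tray_top's rim at the tab corner, (-70, -50, 26) mm in its frame. The skirt is tight over small sprung lugs on the rim below, near each of the four corners: each corner drags with about 4 N over its first 6 mm. Turning the tab corner up about the far corner takes about 5 N; pulling the whole tray up level takes about 15 N.
- top_far_corner (a point): Top of tray_top's rim at the diagonally other corner, at (70, 50, 26) mm in its frame; the point to tilt the tray about while peeling.
- next_far_corner (a point): The same far corner on tray_next's rim, 8 mm below top_far_corner while nested.
- tray_next: The second tray, the same form as tray_top, directly below it; origin and axes alike. Its origin is 46 mm above tray_base's. It clings to the stack below nearly three times as tightly as the top tray clings to it.
- tray_base: Loose weighted steel base, 158 by 118 mm with low side guides, about 2 kg, with the lower four trays fast in it. Origin: centre of its underside, on the worktop; axes along those of the trays. A pull of more than about 9 N at one corner tips it.
- mini_centrifuge: Small white round bench centrifuge, lid standing open at its far side (+x), fixed. Origin: centre of its foot on the worktop. Bowl about 265 mm (x) by 250 mm (y) across, its rim 70 to 88 mm above the worktop; the open lid begins 130 mm behind the centre and rises to 300 mm.
- rotor (a point): Centre of the rotor in the centrifuge's bowl, 56 mm above the worktop, on the vertical axis through the centrifuge's origin.
- saline: White bottle with pale blue cap and band, 46 mm across, 128 mm tall; bystander, origin under its foot.
- stain_a: Small bottle with dark blue cap, 33 mm across, 88 mm tall; bystander, origin under its foot.
- cup_a: White specimen cup with orange lid, 68 mm across, 72 mm tall; bystander, origin under its foot.
- strip_vial_1: White vial with blue cap, 33 by 28 mm, 60 mm tall; bystander, origin under its foot.
- slide_box: Flat blue box, 75 by 102 mm, 33 mm tall; bystander, origin under its foot.

How it is judged:
By the outcome, as a careful person would: the job done as asked, in the order asked, and still so for the second after the job is handed in, while the arm keeps its last pose, push and grip.
It also fails if it takes over 48 s, if anything falls off the work surface, if the arm or the gripper's body presses on something with over 40 N, if the wrist force passes 120 N, or if a joint passes its speed limit or range.

ROBOT

A 6-joint arm with a two-finger parallel gripper is mounted at the origin on a cart in front of the work surface, level with it; the furniture and walls round the work are solid. World frame = base frame: x ahead of the robot, y to its left, z up, the work surface at z = 0. Lengths are in mm, angles in rad, forces in N, time in s.
With the tool pointing down it reaches from about 300 to 750 mm from the base axis. Payload 8.5 kg.
Tool frame: the origin (TCP) lies at the very end of the fingers, on their centre line; the grasp point (between the pads) lies 19 mm behind it; z points along the fingers, y is the line along which they close (so a half turn about z gives the same grasp; the last joint's range is limited). The gripper opens to 88 mm and grips with 3 to 60 N. Pads are 18 mm wide; open, the fingers measure 123 mm over their backs; the gripper's body (75 mm by 187 mm) begins 45 mm behind the grasp point.
Start: joints at [0.994, 0.381, 1.297, -0, 1.464, -0.215], TCP at [194.667, 514.378, 238.748] pointing down, gripper open.
Joint ranges: [-3.11, 3.11], [-0.89, 2.33], [0.22, 2.48], [-1.42, 4.56], [0.17, 2.85], [-2.88, 2.88]. Speed limits (rad/s): [2.39, 2.39, 3.14, 3.14, 3.14, 3.14].

INTERFACE

Orientations are given as a 3x3 rotation matrix whose columns are the frame's x, y, z axes.
In Python, from plant import readout, viewer, ctrl gives the robot as it stands.
- The arm moves only by the shell command python3 -m crank 'ROWS' [FORCE]. ROWS is JSON, a list of rows, each a list of 7 numbers: the closure, from -1 (fully open) to 1 (shut), then the shift along the tool's x, y, z in m, then the turn, a rotation vector about the tool's x, y, z in degrees. In form: [[jaw, tx, ty, tz, rx, ry, rz], ...]. A call has 1 to 10 rows; each row is the pose to reach, as a shift and turn from the pose commanded when the call began, along the tool's axes at that moment; what a row does not reach only later rows make up. A row lasts 1/10 s, in which the tool goes at most 50 mm and 8.59 degrees, less where a joint would pass 70% of its speed; a pose out of reach is approached as far as the arm can. A call with a gripper value outside its range is refused whole. The fingers move at their own pace and stop on an object; FORCE is the grip in N (left out, the last holds). Time passes only in rows, so rows that repeat a pose let the fingers close. It gives the time, the measured TCP pose, the force, the opening and the grip force at its end, in the units of the state.
- readout.sense(): the state, without advancing time (a new reading comes with each control period).
- viewer.camera(name): name is "scene" or "side" or "wrist"; returns the picture (384x512x3 uint8, red, green, blue); there is no depth.
- viewer.camera_model(name): a dict with "K" (3x3 intrinsics, pixels), "k1" (the pictures are not rectified: a ray, as slopes to the right and down, at radius r is drawn at 1 + k1 r^2 times it, then the intrinsics apply), "R" (3x3) and "t" (3): a world point X has camera coordinates R X + t. Camera axes: x right, y down, z forward; pixel columns grow to the right and rows downward; lengths in mm; the calibration is good to about 2 mm. A picture is of the moment at which its call begins: read the wrist's pose just before it. camera_model takes no time and is no camera call; for the wrist camera it gives the pose at the moment of the call.
- ctrl.job_done(): hands the job in; it is judged then, once.
The state is a dict: "t": time; "joint_pos": joint angles; "qvel": joint speeds; "joint_efforts": joint torques, N m; "position": TCP position; "ee_rot": TCP orientation; "ft_force": force on the tool from outside, world axes, zero at the start; "wrist_torque": the same for the moment, N m; "gripper_width": opening from 0.0 (shut) to 1.0 (fully open); "gripper_force": force on a finger pad.
Only numpy, scipy, OpenCV 4.12 (cv2) and the standard library are available. Lean on these libraries where they do the work, as an engineer would, in place of code of your own. Each camera call takes 0.05 s, during which the arm holds its last target. There are 200 camera calls.

## Working session

There is one attempt and no reset: what is moved stays moved. The work goes in short steps, Python scripts to look and compute and a shell command to move; the robot and the scene stay as the last step left them, time stands still between calls to the robot, and variables do not carry over. Pictures are saved under pics/ and viewed, at most 10 in all, crops included, and the job is handed in when it is done.

```bash
ls && mkdir -p pics && python3 - <<'E'
from plant import readout, viewer
import cv2, numpy as np
np.set_printoptions(precision=4,suppress=True)
ims=[]
for n in ("scene","side"):
    im=viewer.camera(n); m=viewer.camera_model(n)
    cv2.imwrite(f"pics/{n}0.png",im[:,:,::-1]); print(n,{k:np.array(v).tolist() for k,v in m.items()})
s=readout.sense(); print({k:np.round(v,3).tolist() for k,v in s.items()})
E
```

```text
pics
scene {'K': [[381.396841350987, 0.0, 263.49711384407516], [0.0, 381.396841350987, 188.46297330486422], [0.0, 0.0, 1.0]], 'k1': 0.02061144449645874, 'R': [[0.491800912657616, -0.870688106678671, -0.005838081658165683], [-0.4214924786479792, -0.23219878725856374, -0.8766001446719222], [0.7618897247977026, 0.4335734586940991, -0.4811840637050624]], 't': [-261.02700341532295, 293.44319858225055, 759.5457687360272]}
side {'K': [[382.28975089611123, 0.0, 256.33179283676833], [0.0, 382.28975089611123, 191.56819711218785], [0.0, 0.0, 1.0]], 'k1': -0.007192481598604808, 'R': [[-0.8172532360538651, -0.5759549787640441, -0.019313482244139014], [-0.2184253628538392, 0.3406007717969186, -0.9144842672859451], [0.5332799537031689, -0.7431466723926392, -0.4041602581774874]], 't': [457.8169983055612, 200.27047714009208, 814.2785229117493]}
{'t': 0.1, 'joint_pos': [0.994, 0.381, 1.298, 0.0, 1.464, -0.215], 'qvel': [-0.001, -0.003, -0.001, 0.0, -0.001, -0.0], 'joint_efforts': [0.004, -43.865, -22.491, 0.072, 0.034, -0.0], 'position': [194.535, 514.184, 238.24], 'ee_rot': [[-0.935, 0.354, -0.001], [0.354, 0.935, -0.001], [0.0, -0.001, -1.0]], 'ft_force': [0.263, -0.674, 0.097], 'wrist_torque': [-0.06, -0.04, 0.028], 'gripper_force': 0.0, 'gripper_width': 1.001}
```

View pics/scene0.png

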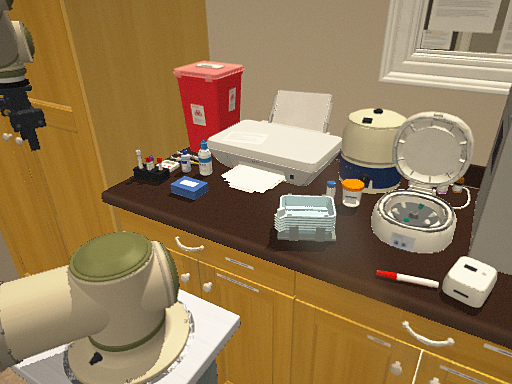

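View pics/side0.png

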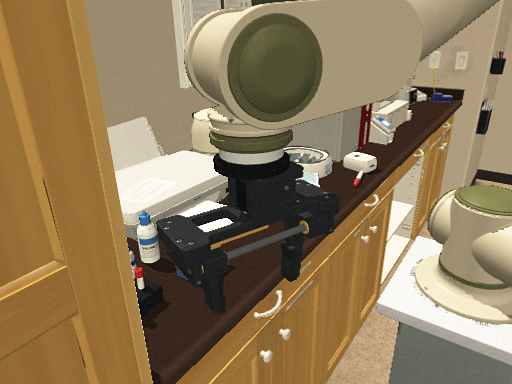

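The scene view shows the tray stack at about (306,217), the centrifuge bowl at (413,215) and the cup at (352,192). The arm hides the stack in the side view. I'll write ray helpers, get rough positions and zoom in on the stack.

```bash
cat > h.py <<'E'
from plant import readout, viewer
import cv2, numpy as np
np.set_printoptions(precision=3,suppress=True)
def ray(m,p):
    K=np.array(m["K"]);R=np.array(m["R"]);t=np.array(m["t"])
    s=cv2.undistortPoints(np.array([[p]],float),K,np.array([m["k1"],0,0,0.]))[0,0]
    d=R.T@np.r_[s,1]; return -R.T@t, d/np.linalg.norm(d)
def onz(m,p,z):
    c,d=ray(m,p); return c+d*(z-c[2])/d[2]
def proj(m,X):
    K=np.array(m["K"]);R=np.array(m["R"]);t=np.array(m["t"])
    return cv2.projectPoints(np.array([X],float),cv2.Rodrigues(R)[0],t,K,np.array([m["k1"],0,0,0.]))[0].reshape(-1,2)[0]
def two(m1,p1,m2,p2):
    c1,d1=ray(m1,p1);c2,d2=ray(m2,p2)
    a=np.linalg.lstsq(np.c_[d1,-d2],c2-c1,rcond=None)[0]
    P,Q=c1+a[0]*d1,c2+a[1]*d2
    return (P+Q)/2,np.linalg.norm(P-Q)
E
python3 - <<'E'
from h import *
m=viewer.camera_model("scene")
im=cv2.imread("pics/scene0.png")
c=im[165:260,255:475]; cv2.imwrite("pics/crop0.png",cv2.resize(c,None,fx=3.6,fy=3.6,interpolation=cv2.INTER_CUBIC))
for n,p,z in [("tray",(306,205),72),("bowl",(413,205),80),("cup",(352,206),0),("stain",(330,197),0)]: print(n,onz(m,p,z))
E
```

```text
tray [ 516.868 -143.508   72.   ]
bowl [ 644.814 -401.962   80.   ]
cup [ 691.089 -225.745    0.   ]
stain [ 710.924 -145.982    0.   ]
```

View pics/crop0.png

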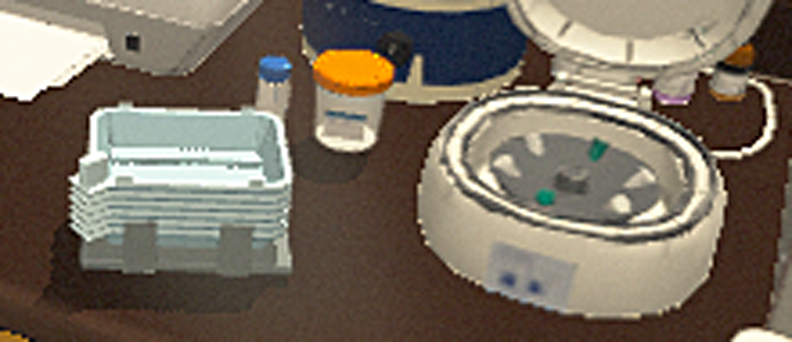

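The crop shows the fin at the near-left corner of the stack, at about (281,211) in the full picture. The rim corners are near (283,216), (334,216), (281,196) and (333,196). Next I'll compute poses and move the wrist above the stack.

```bash
python3 - <<'E'
from h import *
m=viewer.camera_model("scene")
P=[onz(m,p,80) for p in [(282.8,216.4),(334.2,216.4),(332.8,196.4),(281.4,195.6)]]
print(np.array(P)); print(np.degrees(np.arctan2(*(P[1]-P[0])[1::-1])), onz(m,(281.4,210.8),95))
w=viewer.camera_model("wrist"); s=readout.sense()
R=np.array(w["R"]); c=-R.T@np.array(w["t"]); T=np.array(s["ee_rot"])
print("cam in tool", T.T@(c-s["position"]), "axes", T.T@R.T, w["K"][0][0])
E
python3 -m crank '[[-1,-0.2,-0.2,-0.06,0,0,0],[-1,-0.2,-0.2,-0.06,0,0,0],[-1,-0.517,-0.504,-0.06,0,0,0],[-1,-0.517,-0.504,-0.06,0,0,0],[-1,-0.517,-0.504,-0.06,0,0,0],[-1,-0.517,-0.504,-0.06,0,0,0],[-1,-0.517,-0.504,-0.06,0,0,0],[-1,-0.517,-0.504,-0.06,0,0,0],[-1,-0.517,-0.504,-0.06,0,0,0],[-1,-0.517,-0.504,-0.06,0,0,0]]'
```

```text
[[ 423.055 -119.011   80.   ]
 [ 487.629 -235.596   80.   ]
 [ 584.329 -195.794   80.   ]
 [ 518.084  -66.295   80.   ]]
-61.01906667892806 [ 424.237 -114.042   95.   ]
cam in tool [  76.311   -0.444 -147.098] axes [[ 0.001 -0.955 -0.296]
 [ 1.     0.001 -0.   ]
 [ 0.001 -0.296  0.955]] 285.73337600710624
t: 1.1
position: [404.6, 61.7, 284.7]
ee_rot: [[-0.935, 0.354, 0.0], [0.354, 0.935, 0.0], [0.0, 0.0, -1.0]]
ft_force: [0.8, 1.2, -0.2]
gripper_width: 1.0
gripper_force: 0.0
```

```bash
python3 -m crank '[[-1,-0.086,-0.156,0,0,0,0],[-1,-0.086,-0.156,0,0,0,0],[-1,-0.086,-0.156,0,0,0,0],[-1,-0.086,-0.156,0,0,0,0],[-1,-0.086,-0.156,0,0,0,0],[-1,-0.086,-0.156,0,0,0,0]]' && python3 - <<'E'
from h import *
import json
m=viewer.camera_model("wrist"); im=viewer.camera("wrist")
json.dump({k:np.array(v).tolist() for k,v in m.items()},open("w1.json","w"))
cv2.imwrite("pics/w1.png",im[:,:,::-1]); cv2.imwrite("pics/w1b.png",cv2.resize(im[:,:,::-1],None,fx=1.5,fy=1.5,interpolation=cv2.INTER_CUBIC))
cv2.imwrite("pics/side1.png",viewer.camera("side")[:,:,::-1])
E
```

```text
t: 1.7
position: [429.3, -112.5, 284.2]
ee_rot: [[-0.935, 0.355, -0.001], [0.355, 0.935, 0.001], [0.001, 0.0, -1.0]]
ft_force: [0.2, -0.5, -0.1]
gripper_width: 0.999
gripper_force: 0.0
```

View pics/w1b.png

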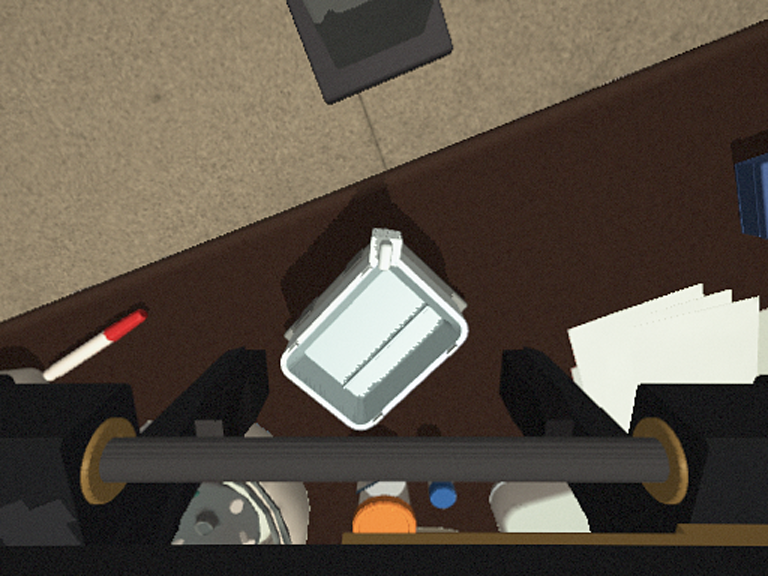

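The wrist view (1.5x) shows the fin at about (386,252) and the tray corners near (285,360) right-front, (365,428) far and (465,330) left-back. I'll zoom in on the fin and the rim.

```bash
python3 - <<'E'
from h import *
im=cv2.imread("pics/w1.png"); c=im[145:295,180:320]
cv2.imwrite("pics/w1c.png",cv2.resize(c,None,fx=4,fy=4,interpolation=cv2.INTER_CUBIC))
E
```

```text
(no output)
```

View pics/w1c.png

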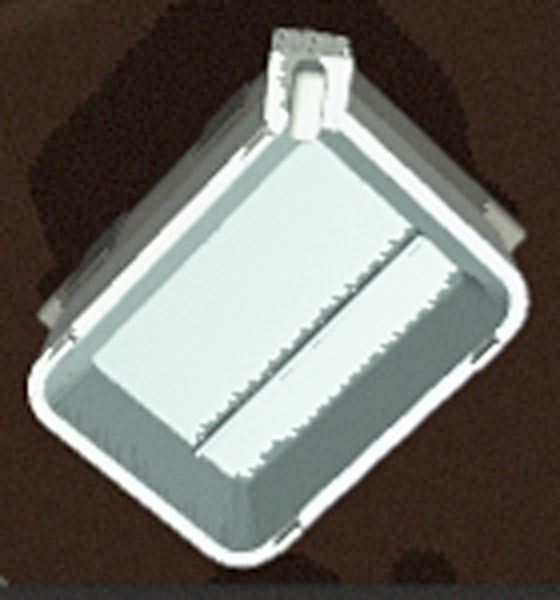

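```bash
python3 - <<'E'
from h import *
import json
m=json.load(open("w1.json")); im=cv2.imread("pics/w1.png")
g=cv2.cvtColor(im,cv2.COLOR_BGR2GRAY)
mask=np.zeros_like(g); mask[178:290,186:314]=(g[178:290,186:314]>190)*255
cc=max(cv2.findContours(mask,cv2.RETR_EXTERNAL,cv2.CHAIN_APPROX_NONE)[0],key=cv2.contourArea)[:,0]
P=np.array([onz(m,p+0.,80)[:2] for p in cc],np.float32)
r=cv2.minAreaRect(P); print(r); print(cv2.boxPoints(r))
e=lambda u,v:(180+(u+.5)/4-.5,145+(v+.5)/4-.5)
a,b=[onz(m,e(*p),100) for p in [(310,66),(303,138)]]
print("fin",a,b,(a+b)/2,np.degrees(np.arctan2((b-a)[1],(b-a)[0])),np.linalg.norm(b-a))
for u in [(296,100),(323,100)]: print(onz(m,e(*u),100))
s=viewer.camera_model("scene"); print("scene fin", proj(s,(a+b)/2))
print("bowl", [onz(s,p,z) for p,z in [((373.5,215),79),((455,219),79),((418,191),80),((406,243),0)]])
E
```

```text
((481.43524169921875, -153.45721435546875), (50.226356506347656, 109.9632339477539), 26.616531372070312)
[[ 434.351 -115.553]
 [ 483.616 -213.863]
 [ 528.52  -191.361]
 [ 479.254  -93.051]]
fin [ 415.685 -106.039  100.   ] [ 435.25  -115.649  100.   ] [ 425.468 -110.844  100.   ] -26.158472127097056 21.797350300155607
[ 423.712 -113.486  100.   ]
[ 426.538 -106.025  100.   ]
scene fin [280.548 208.621]
bowl [array([ 545.069, -322.158,   79.   ]), array([ 626.707, -507.843,   79.   ]), array([ 732.467, -399.425,   80.   ]), array([ 577.095, -410.616,    0.   ])]
```

View pics/side1.png

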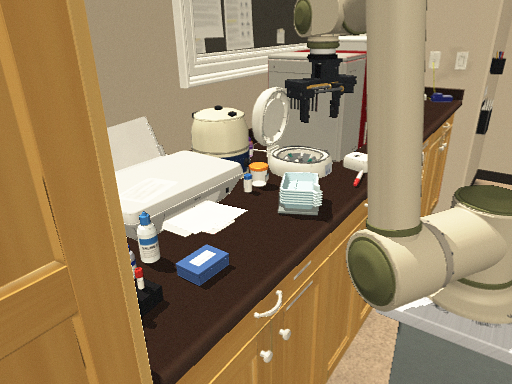

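The side view shows the stack at about (300,193) in the clear. The rim contour mask broke up, so I'll refit it with a hull, check the yaw and compute the descent.

```bash
python3 - <<'E'
from h import *
import json
m=json.load(open("w1.json")); im=cv2.imread("pics/w1.png")
g=cv2.cvtColor(im,cv2.COLOR_BGR2GRAY); mask=np.zeros_like(g); mask[182:289,186:314]=(g[182:289,186:314]>185)*255
mask=cv2.morphologyEx(mask,cv2.MORPH_OPEN,np.ones((2,2)))
h=cv2.convexHull(cv2.findNonZero(mask))[:,0]
P=np.array([onz(m,p+0.,80)[:2] for p in h],np.float32)
r=cv2.minAreaRect(P); print(r)
sm=viewer.camera_model("scene"); im=cv2.imread("pics/scene0.png")
print("rotor",onz(sm,(413.9,215),56))
s=readout.sense(); T=np.array(s["ee_rot"]); print(s["t"],s["position"])
print("shift mm", T.T@(np.array([425.5,-110.8,84.5])-s["position"]))
sd=viewer.camera_model("side"); print("side fin",proj(sd,[425.5,-110.8,100]))
i=cv2.imread("pics/side1.png")[155:225,265:345]; cv2.imwrite("pics/side1c.png",cv2.resize(i,None,fx=7,fy=7,interpolation=cv2.INTER_CUBIC))
E
```

```text
((506.1585998535156, -151.1785125732422), (109.94096374511719, 150.04302978515625), 25.867122650146484)
rotor [ 634.92  -410.323   56.   ]
1.8 [ 429.312 -111.49   284.605]
shift mm [  3.751  -0.749 200.106]
side fin [317.015 183.855]
```

View pics/side1c.png

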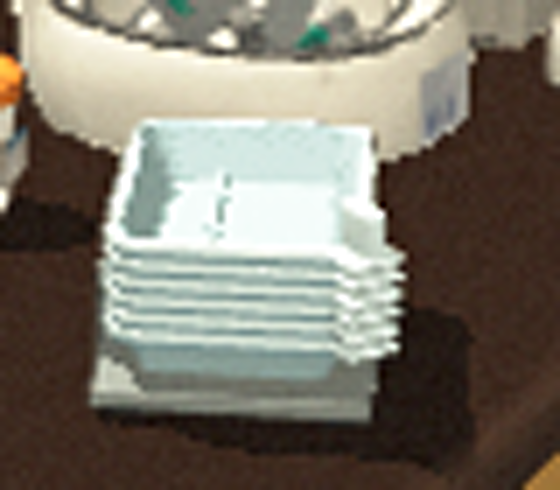

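The side crop shows the fin top at about (316.7,184), against a predicted (317,184). The rim fit is exactly 110 x 150 mm, so the measurement is good. Descending now.

```bash
python3 -m crank '[[-1,0.0024,0,0.04,0,0,3],[-1,0.0024,0,0.08,0,0,6.7],[-1,0.0024,0,0.12,0,0,6.7],[-1,0.0024,0,0.15,0,0,6.7],[-1,0.0024,0,0.17,0,0,6.7],[-1,0.0024,0,0.18,0,0,6.7],[-1,0.0024,0,0.19,0,0,6.7],[-1,0.0024,0,0.195,0,0,6.7],[-1,0.0024,0,0.2,0,0,6.7],[-1,0.0024,0,0.2,0,0,6.7]]'
```

```text
t: 2.8
position: [427.3, -111.7, 84.6]
ee_rot: [[-0.888, 0.461, 0.0], [0.461, 0.888, -0.0], [-0.0, 0.0, -1.0]]
ft_force: [0.2, -0.3, 0.0]
gripper_width: 0.999
gripper_force: 0.0
```

```bash
python3 -m crank '[[1,0,0,0,0,0,0],[1,0,0,0,0,0,0],[1,0,0,0,0,0,0],[1,0,0,0,0,0,0],[1,0,0,0,0,0,0],[1,0,0,0,0,0,0],[1,0,0,0,0,0,0],[1,0,0,0,0,0,0]]' 5
```

```text
t: 3.6
position: [427.3, -111.8, 84.6]
ee_rot: [[-0.888, 0.461, -0.0], [0.461, 0.888, -0.0], [0.0, -0.0, -1.0]]
ft_force: [0.2, 0.1, 0.1]
gripper_width: 0.299
gripper_force: 0.0
```

```bash
python3 -m crank '[[1,0,0,0,0,0,0],[1,0,0,0,0,0,0],[1,0,0,0,0,0,0],[1,0,0,0,0,0,0],[1,0,0,0,0,0,0]]' 5
```

```text
t: 4.1
position: [427.3, -111.6, 84.6]
ee_rot: [[-0.888, 0.461, -0.0], [0.461, 0.888, 0.0], [0.0, 0.0, -1.0]]
ft_force: [0.3, 3.1, 0.1]
gripper_width: 0.115
gripper_force: 5.0
```

```bash
python3 -m crank '[[1,0,0.0005,0,0,0,0],[1,0,0.001,0,0,0,0],[1,0,0.001,0,0,0,0]]' 5
```

```text
t: 4.4
position: [427.8, -111.2, 84.6]
ee_rot: [[-0.888, 0.461, 0.0], [0.461, 0.888, -0.001], [-0.0, -0.001, -1.0]]
ft_force: [-0.4, -2.9, -1.6]
gripper_width: 0.115
gripper_force: 5.0
```

```bash
python3 -m crank '[[1,0,-0.0005,0,0,0,0],[1,0,-0.0005,0,0,0,0],[1,0,-0.0005,0,0,0,0]]' 5 && python3 -m crank '[[1,0,0,0,0,0,0],[1,0,0,0,0,0,0],[1,0,0,0,0,0,0]]' 55
```

```text
t: 4.7
position: [427.5, -111.4, 84.6]
ee_rot: [[-0.888, 0.461, 0.0], [0.461, 0.888, -0.0], [-0.0, -0.0, -1.0]]
ft_force: [1.3, 0.1, -1.1]
gripper_width: 0.114
gripper_force: 5.0
t: 5.0
position: [427.6, -111.3, 84.6]
ee_rot: [[-0.888, 0.461, 0.0], [0.461, 0.888, -0.0], [-0.0, -0.0, -1.0]]
ft_force: [1.8, 0.9, -0.8]
gripper_width: 0.11
gripper_force: 55.0
```

```bash
python3 -m crank '[[1,0,0,-0.0015,0,0.5,0],[1,-0.0001,0,-0.003,0,1,0],[1,-0.0002,0,-0.0045,0,1.5,0],[1,-0.0003,0,-0.006,0,2,0],[1,-0.0004,0,-0.0075,0,2.5,0],[1,-0.0005,0,-0.009,0,3,0],[1,-0.0005,0,-0.009,0,3,0]]'
```

```text
t: 5.7
position: [428.1, -111.6, 93.9]
ee_rot: [[-0.886, 0.461, -0.047], [0.46, 0.888, 0.024], [0.052, -0.0, -0.999]]
ft_force: [1.1, -1.1, 0.9]
gripper_width: 0.109
gripper_force: 55.0
```

```bash
python3 -m crank '[[1,-0.0002,0,-0.0045,0,1.5,0],[1,-0.0005,0,-0.009,0,3,0],[1,-0.0009,0,-0.0135,0,4.5,0],[1,-0.0014,0,-0.018,0,6,0],[1,-0.0021,0,-0.0225,0,7.5,0],[1,-0.0028,0,-0.027,0,9,0],[1,-0.0028,0,-0.027,0,9,0]]' && python3 - <<'E'
from h import *
a=viewer.camera("scene")[165:260,255:375,::-1]; b=viewer.camera("side")[135:230,245:365,::-1]
cv2.imwrite("pics/peel.png",cv2.resize(np.hstack([a,b]),None,fx=3.3,fy=3.3,interpolation=cv2.INTER_CUBIC))
s=readout.sense(); print(s["ft_force"],s["wrist_torque"])
E
```

```text
t: 6.4
position: [431.9, -113.7, 120.8]
ee_rot: [[-0.868, 0.46, -0.185], [0.45, 0.888, 0.095], [0.208, -0.0, -0.978]]
ft_force: [2.6, 0.1, -1.1]
gripper_width: 0.109
gripper_force: 55.0
[ 2.364  0.41  -1.163] [-0.091 -0.608  0.123]
```

View pics/peel.png

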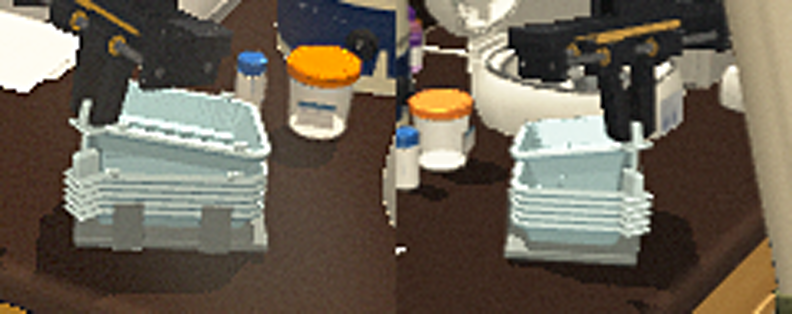

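The picture shows the top tray tilted, with its tab corner raised and its far corner still in the nest; the stack and base haven't moved. Now I'll lift straight up slowly to free the far corner.

```bash
python3 -m crank '[[1,0.0004,0,-0.002,0,0,0],[1,0.0008,0,-0.004,0,0,0],[1,0.0013,0,-0.006,0,0,0],[1,0.0017,0,-0.008,0,0,0],[1,0.0021,0,-0.01,0,0,0],[1,0.0025,0,-0.012,0,0,0],[1,0.0032,0,-0.015,0,0,0],[1,0.0038,0,-0.018,0,0,0],[1,0.0044,0,-0.021,0,0,0],[1,0.0051,0,-0.024,0,0,0]]' && python3 - <<'E'
from h import *
a=viewer.camera("scene")[165:260,255:375,::-1]; b=viewer.camera("side")[135:230,245:365,::-1]
cv2.imwrite("pics/lift.png",cv2.resize(np.hstack([a,b]),None,fx=3.3,fy=3.3,interpolation=cv2.INTER_CUBIC))
s=readout.sense(); print(s["ft_force"],s["wrist_torque"])
E
```

```text
t: 7.5
position: [431.7, -113.5, 145.3]
ee_rot: [[-0.868, 0.461, -0.184], [0.451, 0.888, 0.096], [0.208, -0.0, -0.978]]
ft_force: [0.0, -0.1, -0.5]
gripper_width: 0.106
gripper_force: 55.0
[-0.129  0.222 -0.951] [-0.028 -0.119 -0.006]
```

View pics/lift.png

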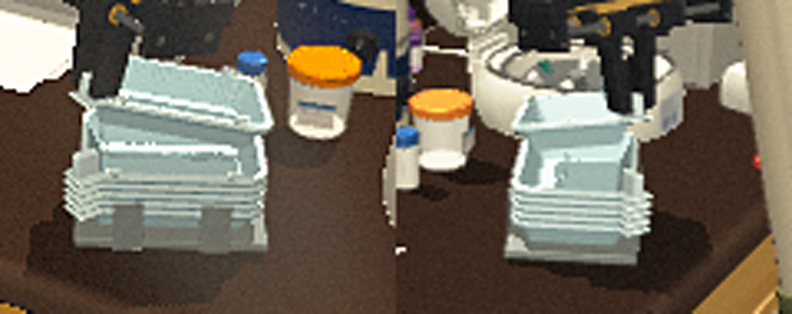

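The tray is free in the air, the wrist carries only its weight, and the next tray and stack are unchanged. Raising further, then levelling the tool.

```bash
python3 -m crank '[[1,0.0021,0,-0.01,0,0,0],[1,0.0042,0,-0.02,0,0,0],[1,0.0062,0,-0.03,0,0,0],[1,0.0083,0,-0.04,0,0,0],[1,0.0104,0,-0.05,0,0,0],[1,0.0104,0,-0.05,0,-2,0],[1,0.0104,0,-0.05,0,-4.5,0],[1,0.0104,0,-0.05,0,-7,0],[1,0.0104,0,-0.05,0,-9.5,0],[1,0.0104,0,-0.05,0,-12,0]]' && python3 -m crank '[[1,0,0,0,0,0,0],[1,0,0,0,0,0,0]]' && python3 - <<'E'
from h import *
import json
d={}
for n in ("scene","side","wrist"):
    d[n]={k:np.array(v).tolist() for k,v in viewer.camera_model(n).items()}
    cv2.imwrite(f"pics/lev_{n}.png",viewer.camera(n)[:,:,::-1])
json.dump(d,open("lev.json","w"))
s=readout.sense(); P=np.array(s["position"]);T=np.array(s["ee_rot"]); print(P,T[:,2],T[:,0],s["ft_force"],s["wrist_torque"])
# expected tray corners (rim top, nominal level grip): TCP 4.5 above rim
u=-T[:,0]; x=np.array([np.cos(np.radians(-64)),np.sin(np.radians(-64)),0]); y=np.array([-x[1],x[0],0])
O=P-(-70*x-51*y)-[0,0,30.5]
for c in [(-75,-55),(75,-55),(75,55),(-75,55)]:
    X=O+c[0]*x+c[1]*y+[0,0,26]; print(c,X,[proj(d[n],X).round(1).tolist() for n in ("scene","side","wrist")])
a=cv2.imread("pics/lev_scene.png")[125:225,265:375]; b=cv2.imread("pics/lev_side.png")[90:190,255:345]
cv2.imwrite("pics/lev.png",cv2.resize(np.hstack([a,b]),None,fx=4,fy=4,interpolation=cv2.INTER_CUBIC))
E
```

```text
t: 8.6
position: [431.9, -113.6, 196.6]
ee_rot: [[-0.888, 0.461, 0.002], [0.461, 0.888, -0.001], [-0.002, -0.0, -1.0]]
ft_force: [-1.2, -0.2, -0.7]
gripper_width: 0.107
gripper_force: 55.0
t: 8.8
position: [431.9, -113.6, 196.5]
ee_rot: [[-0.888, 0.461, -0.0], [0.461, 0.888, 0.0], [0.0, -0.0, -1.0]]
ft_force: [-0.3, -0.2, -0.5]
gripper_width: 0.107
gripper_force: 55.0
[ 432.103 -113.738  196.087] [-0.001  0.    -1.   ] [-0.888  0.461  0.001] [-0.986  0.099 -1.096] [ 0.018 -0.012 -0.035]
(-75, -55) [ 426.316 -110.998  191.587] [[281.3, 177.0], [318.3, 152.9], [256.1, 232.3]]
(75, -55) [ 492.071 -245.817  191.587] [[342.6, 178.3], [318.9, 137.8], [128.1, 390.3]]
(75, 55) [ 590.939 -197.596  191.587] [[337.7, 159.7], [283.4, 136.9], [254.4, 455.3]]
(-75, 55) [525.183 -62.777 191.587] [[282.1, 158.7], [278.3, 151.7], [393.0, 325.8]]
```

```bash
python3 -m crank '[[1,0,-0.015,0,0,0,0],[1,0,-0.04,0,0,0,0],[1,0,-0.065,0,0,0,0],[1,0.001,-0.09,0,0,0,0],[1,0.001,-0.115,0,0,0,0],[1,0.001,-0.14,0,0,0,0],[1,0.001,-0.165,0,0,0,0],[1,0.001,-0.19,0,0,0,0],[1,0.001,-0.208,0,0,0,0],[1,0.001,-0.2155,0,0,0,0]]' && python3 - <<'E'
from h import *
import json
s=readout.sense(); P=np.array(s["position"]); print(P)
x=np.array([np.cos(np.radians(-64)),np.sin(np.radians(-64)),0]); y=np.array([-x[1],x[0],0])
d={n:{k:np.array(v).tolist() for k,v in viewer.camera_model(n).items()} for n in ("scene","side")}
ims={n:viewer.camera(n)[:,:,::-1].copy() for n in d}; json.dump(d,open("hold.json","w"))
O=P-(-70*x-51*y)-[0,0,30.5]; print("tray",O)
for n in d: cv2.imwrite(f"pics/hold_{n}.png",ims[n])
tiles=[]
for n in d:
    pts=np.array([proj(d[n],O+a*x+b*y+[0,0,26]) for a,b in [(-75,-55),(75,-55),(75,55),(-75,55)]]); print(n,pts)
    c=pts.mean(0).astype(int); big=cv2.resize(ims[n][c[1]-55:c[1]+65,c[0]-55:c[0]+55],None,fx=3.6,fy=3.6,interpolation=cv2.INTER_CUBIC)
    for q in pts: cv2.circle(big,tuple(int(v) for v in (q-c+55+.5)*3.6),3,(0,0,255),1)
    print("crop origin",c-55); tiles.append(big)
cv2.imwrite("pics/hold.png",np.hstack(tiles))
E
```

```text
t: 9.95
position: [331.2, -305.8, 195.9]
ee_rot: [[-0.887, 0.462, -0.0], [0.462, 0.887, 0.0], [0.001, 0.0, -1.0]]
ft_force: [1.3, 0.6, -0.5]
gripper_width: 0.109
gripper_force: 55.0
[ 331.214 -305.755  195.885]
tray [ 407.739 -346.314  165.385]
scene [[342.252 217.13 ]
 [417.171 219.281]
 [403.025 192.67 ]
 [336.504 191.065]]
crop origin [319 150]
side [[378.316 141.442]
 [372.52  128.66 ]
 [338.821 127.93 ]
 [340.579 140.443]]
crop origin [302  79]
```

View pics/hold.png

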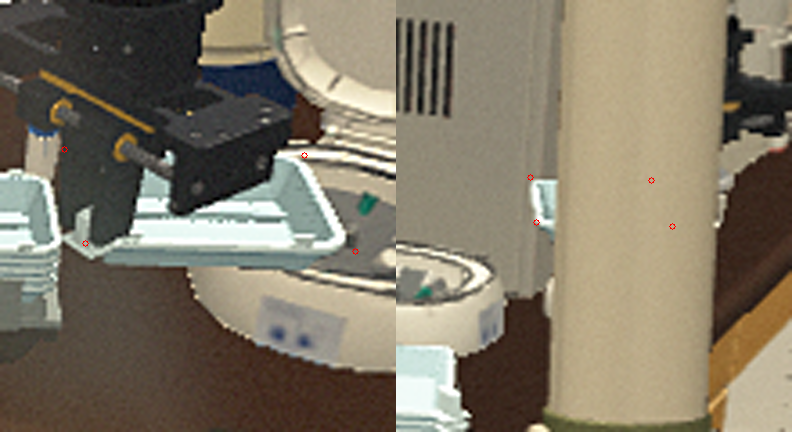

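Overlay: the projected corners of a level rim match the seen ones to about 1 px ((85,243) tab, (355,251), (304,155); side (530,178)). So the tray is level in the grip and in front of the bowl. I'll check the white box for clearance before lowering.

```bash
python3 - <<'E'
from h import *
m=viewer.camera_model("scene")
print("box base", onz(m,(445,293),0),onz(m,(484,307),0),onz(m,(497,283),0)); b=onz(m,(445,293),0)
for z in (40,60,80): print(z,proj(m,[b[0],b[1],z]))
T=np.array([407.7,-346.3]); x=np.array([.438,-.899]); y=np.array([.899,.438])
g=np.array([T+a*x+c*y for a in np.linspace(-75,75,31) for c in np.linspace(-55,55,23)])
for C in [(635,-410),(645,-402)]: print("bowl gap",np.linalg.norm(g-C,axis=1).min()-130)
E
```

```text
box base [ 429.442 -524.127    0.   ] [ 425.673 -601.23     0.   ] [ 522.304 -623.207    0.   ]
40 [449.021 279.366]
60 [451.105 272.316]
80 [453.24  265.102]
bowl gap 16.42808217688298
bowl gap 25.49740592691569
```

```bash
python3 -m crank '[[1,0,0,0.005,0,0,0],[1,0,0,0.015,0,0,0],[1,0,0,0.025,0,0,0],[1,0,0,0.035,0,0,0],[1,0,0,0.045,0,0,0],[1,0,0,0.051,0,0,0],[1,0,0,0.054,0,0,0],[1,0,0,0.054,0,0,0],[1,0,0,0.054,0,0,0],[1,0,0,0.054,0,0,0]]' && python3 - <<'E'
from h import *
m=viewer.camera_model("scene"); im=viewer.camera("scene")[:,:,::-1].copy(); s=readout.sense(); P=np.array(s["position"])
cv2.imwrite("pics/final.png",im)
print(s["t"],P,s["ft_force"],s["gripper_width"],s["qvel"])
hsv=cv2.cvtColor(im,cv2.COLOR_BGR2HSV); g=cv2.cvtColor(im,cv2.COLOR_BGR2GRAY)
x=np.array([.438,-.899,0]); y=np.array([.899,.438,0]); O=P+70*x+51*y-[0,0,30.5]
print("tray",O)
# bright rim rows along near long edge: predicted vs seen outer lower edge
for a in (-40,-15,10,35,55):
    p=proj(m,O+a*x-55*y+[0,0,26]); c=int(round(p[0])); r=int(round(p[1]))
    print(p.round(1), g[r-6:r+9,c])
# unmoved stack: difference against start picture
d=cv2.absdiff(g,cv2.cvtColor(cv2.imread("pics/scene0.png"),cv2.COLOR_BGR2GRAY)); print("stack diff",d[212:240,275:335].mean(), "cup",d[180:206,343:362].mean())
E
```

```text
t: 11.05
position: [331.8, -304.6, 142.4]
ee_rot: [[-0.888, 0.461, 0.0], [0.461, 0.888, -0.001], [-0.001, -0.0, -1.0]]
ft_force: [0.1, -1.1, -0.5]
gripper_width: 0.107
gripper_force: 55.0
11.1 [ 331.808 -304.557  142.339] [ 0.131  0.163 -0.863] 0.10455565322499154 [-0.001  0.001  0.002  0.002  0.001 -0.002]
tray [ 408.317 -345.149  111.839]
[356.2 238.6] [239 241 236 237 255 201 178 101 128 131 117  65  74  74  69]
[368.2 239. ] [255 252 245 242 250 255 182 136 119 130 138  81  59  68  58]
[380.2 239.4] [246 244 246 246 245 255 190 166 112 133 140  97  52  54  59]
[392.3 239.8] [246 246 246 246 255 244 189 106 127 134 131 164  64  46  50]
[402.1 240.1] [153 148 148 133 237 255 200 137 133 107  91  84 123 152 164]
stack diff 19.785119047619048 cup 106.47773279352226
```

```bash
python3 -c "
from plant import ctrl; print(ctrl.job_done())"
```

```text
the job is handed in; nothing more can be done
None
```

I peeled the top tray off tab corner first and handed the job in at about 11 s. The gripper is still holding it level, in front of the centrifuge bowl, with its underside about 112 mm up and roughly 15–25 mm clear of the bowl; the stack was unmoved in the pictures I checked.

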